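# Clear the release spray's nozzle and snap its cap home

### The job

The pan-release spray can in the wire caddy stands without its cap. Clear its nozzle by pressing the nozzle button all the way down and letting it spring back up, then fit the loose white cap over the nozzle and press it straight down past the click until it sits fully home on the can's shoulder. Finish while still firmly holding the cap pressed down, without letting go, and leave everything else on the worktop where it is.

Things in the scene. Friction and masses are not known exactly. Their poses are not given: they have to be found in the camera images.
- spray_can: The bare pan-release spray can, aluminium with a plain pale label, 54 mm wide, held firmly upright in the fixed wire caddy beside an equal can that already wears its cap. Origin: centre of its foot, z up. Flat white shoulder 50 mm wide, 124 mm above the foot; on it a neck 30 mm wide and 16 mm high with four sprung lugs; the nozzle button rises from the neck.
- seat (a point): Centre of the can's flat shoulder, where the cap's rim ends up when home (131 mm above the worktop); z up, along the neck's axis. The lugs stand out to 36 mm across, 8.6 mm above this point.
- nozzle_top (a point): Centre of the top of the grey nozzle button, 17 mm wide; 30 mm above the seat when up. It moves with the button.
- nozzle (a joint): Travel of the nozzle button in m: 0 up, 0.0045 fully down. Its spring asks 3 N to start and about 9 N to reach the bottom, and brings it back up.
- capped_can: The equal can that already wears its cap, beside the bare one in the caddy: 105 mm from axis to axis, its capped top 171 mm above the worktop. Between them the caddy's wire bow rises to 95 mm. Nothing in the caddy gives way. Origin: centre of its foot.
- cap: The loose white snap cap, standing open end down on the worktop: a ribbed round cup 46 mm wide and 40 mm high, about 45 g. Origin: centre of its open rim, z up to the closed top. A bevelled rib inside the rim (32 mm bore) lands on the can's lugs 9 mm above home, takes about 8 to 12 N to pass them, then the force drops at once and the lugs draw the cap home, 7 mm clear of the button.
- spice_jar: Bystander: spice jar with a black lid, 45 mm wide and 105 mm high; origin at its foot.
- dish: Bystander: small fluted dish, 74 mm wide and 24 mm high; origin at its foot.
- tip_wide: Bystander: steel piping tip, cone 22 mm wide and 36 mm high, wide mouth; origin at its foot.
- tip_fine: Bystander: steel piping tip, cone 22 mm wide and 36 mm high, fine mouth; origin at its foot.
- bun: Bystander: choux bun, about 77 x 96 x 47 mm; origin at its underside.

How it is judged:
By the outcome, as a careful person would: the job done as asked, in the order asked, and still so for the second after the job is handed in, while the arm keeps its last pose, push and grip.
It also fails if it takes over 59 s, if anything falls off the work surface, if the arm or the gripper's body presses on something with over 40 N, if the wrist force passes 120 N, or if a joint passes its speed limit or range.

### The arm

A 7-joint arm with a two-finger parallel gripper is mounted at the origin on a cart in front of the work surface, level with it; the furniture and walls round the work are solid. World frame = base frame: x ahead of the robot, y to its left, z up, the work surface at z = 0. Lengths are in m, angles in rad, forces in N, time in s.
With the tool pointing down it reaches from about 0.425 to 0.875 m from the base axis. Payload 4.7 kg.
Tool frame: the origin (TCP) lies midway between the tips of the shut fingers; the grasp point (between the pads) lies 19 mm behind it; z points along the fingers, y is the line along which they close (so a half turn about z gives the same grasp; the last joint's range is limited). The gripper opens to 87 mm and grips with 3 to 60 N. Pads are 19 mm wide; open, the fingers measure 117 mm over their backs; the gripper's body (75 mm by 190 mm) begins 51 mm behind the grasp point.
Start: joints at [-1.248, 0.321, -0.07, 1.45, 0.023, 1.371, -0.057], TCP at [0.198, 0.619, 0.223] pointing down, gripper open.
Joint ranges: [-2.86, 2.86], [-0.3, 2.09], [-1.38, 1.24], [0.06, 2.45], [-1.56, 4.7], [0.09, 2.05], [-2.69, 2.69]. Speed limits (rad/s): [2.57, 2.57, 3.14, 3.14, 3.14, 3.14, 3.14].

### API

Orientations are given as a rotation vector (axis times angle).
In Python, from bench import ctrl gives the robot as it stands.
- The arm moves only by the tool inch_along, called after "Emit:" as name(argument=value, ...) on one line, values as JSON. Schema: {"type":"object","properties":{"segments":{"type":"object","properties":{"x":{"type":"array","items":{"type":"number"},"minItems":1,"maxItems":20},"y":{"type":"array","items":{"type":"number"},"minItems":1,"maxItems":20},"z":{"type":"array","items":{"type":"number"},"minItems":1,"maxItems":20},"twist":{"type":"array","items":{"type":"number"},"minItems":1,"maxItems":20},"jaw":{"type":"array","items":{"type":"number"},"minItems":1,"maxItems":20}},"additionalProperties":false,"required":["x","y","z","twist","jaw"]},"clamp_n":{"type":"number"},"only":{"type":"string"},"quiet":{"type":"boolean"},"lines":{"type":"string"}},"required":["segments"],"additionalProperties":false}. segments is an object with one list for each field, all of the same length, 1 to 20, a row being the entries at one place: x, y, z (the shift in cm), twist (a turn about the tool's z in units of 0.1 rad), jaw (the opening from 0.0 (shut) to 1.0 (fully open)); each row is the pose to reach, as a shift and turn from the pose commanded when the call began, along the tool's axes at that moment; what a row does not reach only later rows make up. A row lasts 1/10 s, in which the tool goes at most 0.05 m and 0.15 rad, less where a joint would pass 70% of its speed; a pose out of reach is approached as far as the arm can. The fingers move at their own pace and stop on an object; clamp_n is the grip in N (left out, the last holds). Time passes only in rows, so rows that do not move let the fingers close. The tool returns the time, the measured TCP pose, the force, the opening and the grip force at its end. only (a regular expression) keeps the lines of the reply that match it, lines (a string "A,B") keeps lines A to B, and quiet returns only ok. Input that does not fit is refused with a message, and nothing moves.
- ctrl.get_state(): the state, without advancing time (a new reading comes with each control period).
- ctrl.get_image(name): name is "side" or "top"; returns the picture (480x640x3 uint8, red, green, blue); there is no depth.
- ctrl.camera_model(name): a dict with "vertical_fov" (degrees; the focal length in pixels is half the picture's height over the tangent of half this angle, whatever the lens; pixels are square), "cx", "cy" (the principal point, pixels), "rvec" (rotation vector, rad) and "tvec" (3), from world to camera coordinates, as OpenCV has them. Camera axes: x right, y down, z forward; pixel columns grow to the right and rows downward; lengths in m; the calibration is good to about 2 mm. A picture is of the moment at which its call begins. camera_model takes no time and is no camera call.
- ctrl.close_job(): hands the job in; it is judged then, once.
The state is a dict: "time": time; "joint_positions": joint angles; "qd": joint speeds; "joint_torque": joint torques, N m; "position": TCP position; "tool_rot": TCP orientation; "ft_force": force on the tool from outside, world axes, zero at the start; "torque": the same for the moment, N m; "grip_width": opening from 0.0 (shut) to 1.0 (fully open); "grip_force": force on a finger pad.
Only numpy, scipy, OpenCV 4.12 (cv2) and the standard library are available. Lean on these libraries where they do the work, as an engineer would, in place of code of your own. Each camera call takes 0.05 s, during which the arm holds its last target. There are 200 camera calls.

## Working session

There is one attempt and no reset: what is moved stays moved. The work goes in short steps, Python scripts to look and compute and a tool call to move; the robot and the scene stay as the last step left them, time stands still between calls to the robot, and variables do not carry over. Pictures are saved under pics/ and viewed, at most 10 in all, crops included, and the job is handed in when it is done.

```bash
ls; mkdir -p pics; python3 - <<'E'
from bench import ctrl
import cv2
for n in("side","top"):
    cv2.imwrite(f"pics/{n}0.png",ctrl.get_image(n)[:,:,::-1]); print(n,ctrl.camera_model(n))
s=ctrl.get_state(); print(s)
E
```

```text
bench.py
pics
side {'vertical_fov': 56.41204381582824, 'cx': 322.2098699179959, 'cy': 240.33616321403153, 'rvec': array([ 2.21707857, -0.53622206,  0.26578272]), 'tvec': array([-0.54266376,  0.19451009,  1.15509086])}
top {'vertical_fov': 43.58632730398367, 'cx': 313.3443133661779, 'cy': 238.65890747637087, 'rvec': array([ 2.09934447, -2.14263925,  0.19719055]), 'tvec': array([-0.08132955,  0.58982048,  1.35252232])}
{'time': 0.1, 'joint_positions': array([-1.24788792,  0.32174693, -0.07008526,  1.45156998,  0.02259097,
        1.370781  , -0.05688367]), 'qd': array([-5.51481401e-04, -2.63269749e-03,  2.24195955e-03, -1.76329463e-03,
        4.57234920e-05,  5.24961931e-04,  2.25873887e-03]), 'joint_torque': array([-6.02929667e-04, -4.92570233e+01, -4.05895757e-01, -3.13398099e+01,
       -6.42083609e-02,  3.94163327e-02,  6.63381320e-05]), 'position': array([0.19744185, 0.61876504, 0.22156361]), 'tool_rot': array([-4.83054859e-01, -3.10404886e+00,  2.68424955e-03]), 'ft_force': array([-0.23325105,  0.67979241, -1.22517682]), 'torque': array([-0.01727021,  0.01156822, -0.01015572]), 'grip_force': 0.0, 'grip_width': 0.9991738094183076}
```

View pics/side0.png

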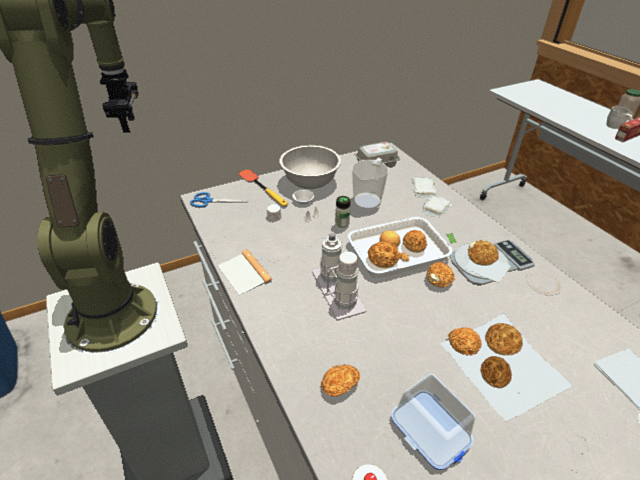

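View pics/top0.png

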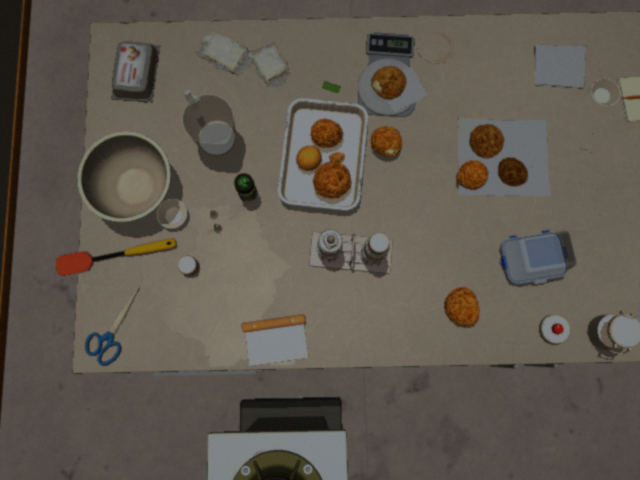

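The side view shows the bare can near (332,243), the capped can at (347,262) and the cap at (273,212). In the top view they are at (330,243), (378,246) and (188,265). I'll enlarge these areas.

```bash
python3 - <<'E'
import cv2,numpy as np
s=cv2.imread("pics/side0.png");t=cv2.imread("pics/top0.png")
def c(i,x,y,w,h,k): return cv2.resize(i[y:y+h,x:x+w],None,fx=k,fy=k,interpolation=cv2.INTER_CUBIC)
# left: side cans (310..370, 225..325) ; tiles 400x300
a=c(s,300,225,80,60,5); b=c(s,250,190,80,60,5)
d=c(t,315,220,80,60,5); e=c(t,160,195,80,90,5)[150:450]
cv2.imwrite("pics/m.png",np.vstack([np.hstack([a,b]),np.hstack([d,e])]))
E
```

```text
(no output)
```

View pics/m.png

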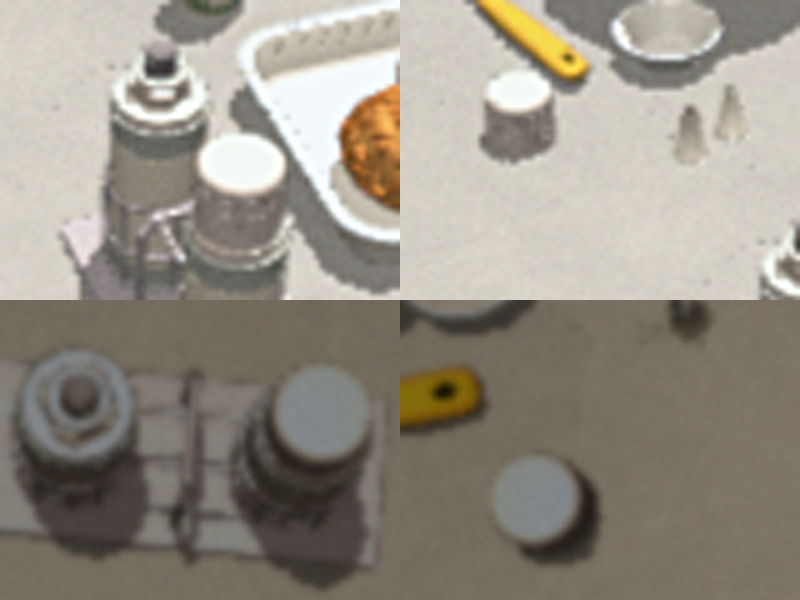

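The crops show the nozzle top at side tile (161,46) and top tile (79,97). The capped top is at (242,164) and (321,113), and the loose cap's top at (119,91) and (136,200). Next I'll project these onto the known heights.

```bash
cat > h.py <<'E'
import numpy as np,cv2
from bench import ctrl
from scipy.spatial.transform import Rotation as R
def cam(n):
    m=ctrl.camera_model(n); f=240/np.tan(np.radians(m["vertical_fov"]/2))
    return np.array([[f,0,m["cx"]],[0,f,m["cy"]],[0,0,1]]),cv2.Rodrigues(m["rvec"])[0],m["tvec"]
def onz(n,u,v,z):
    K,r,t=cam(n); d=r.T@np.linalg.solve(K,[u,v,1]); c=-r.T@t
    return c+d*(z-c[2])/d[2]
def tri(a,b):
    P=[K@np.c_[r,t] for K,r,t in map(cam,("side","top"))]
    X=cv2.triangulatePoints(P[0],P[1],np.float64(a).reshape(2,1),np.float64(b).reshape(2,1)); return (X[:3]/X[3]).ravel()
def proj(n,X):
    K,r,t=cam(n); return cv2.projectPoints(np.float64(X).reshape(-1,1,3),cv2.Rodrigues(r)[0],t,K,None)[0].reshape(-1,2)
def tool(p):
    "shift in tool axes from measured pose to world p"
    s=ctrl.get_state(); return R.from_rotvec(s["tool_rot"]).inv().apply(np.array(p)-s["position"])
E
python3 - <<'E'
from h import *
T=lambda x,y,ox,oy:np.array([(x+.5)/5-.5+ox,(y+.5)/5-.5+oy])
D={"nozzle":(T(161,46,300,225),T(79,97,315,220),.161),"capped":(T(242,164,300,225),T(321,113,315,220),.171),"cap":(T(119,91,250,190),T(136,200,160,225),.04)}
np.set_printoptions(precision=4,suppress=True)
for k,(a,b,z) in D.items(): print(k,tri(a,b),onz("side",*a,z),onz("top",*b,z))
print(proj("side",ctrl.get_state()["position"]),R.from_rotvec(ctrl.get_state()["tool_rot"]).as_matrix())
E
```

```text
nozzle [ 0.5677 -0.1308  0.1595] [ 0.5689 -0.1327  0.161 ] [ 0.5664 -0.1304  0.161 ]
capped [ 0.5571 -0.2347  0.1648] [ 0.5547 -0.2408  0.171 ] [ 0.5553 -0.2338  0.171 ]
cap [0.5366 0.2065 0.036 ] [0.5365 0.201  0.04  ] [0.535  0.2059 0.04  ]
[[128.518  125.1594]] [[-0.9527  0.3039 -0.0004]
 [ 0.3039  0.9527 -0.0017]
 [-0.0001 -0.0017 -1.    ]]
```
Differences several mm: pixel reading ±; side pixel ~2.4mm/px. Discrepancy 5-7mm in y for capped and cap. Calibration error 2mm. Distances: top: 0.0.. nozzle-capped: top (0.011,0.1034) length 0.104 good. Side: (0.014,.108) .109. Hmm.  Maybe lens distortion? Refine by contour/template. Can refine using gripper: the robot visible in the images gives correction (hand-eye) locally. Ideal: visual servo near contact; view gripper near objects in both cameras. Note: does ctrl "measured TCP" have bias? Check too.

```bash
python3 -c "
from h import *
print(tool([.5675,-.1315,.20]).round(4))"
```

```text
[-0.5805 -0.6023  0.0226]
```
Rows: 18 rows evenly at .0465 m each. I can just give a far target row repeated? "each row is pose to reach; the tool goes at most .05 per row, what isn't reached later rows make up". So repeat the final pose in ~19 rows. Straight path. z: stay at 0.22 (dz 0) first. Is there an arm-brush risk? Fine. Stop a bit at x? Path passes near capped? No, ends from +y side. Spray can top 161, ok.

Units first: shifts go in cm and turns go in units of 0.1 rad. So -0.602 m is -60.2, -0.58 m is -58, -0.309 rad is -3.09.

Emit:
inch_along(segments={"x": [-58,-58,-58,-58,-58,-58,-58,-58,-58,-58,-58,-58,-58,-58,-58,-58,-58,-58,-58,-58],"y": [-60.2,-60.2,-60.2,-60.2,-60.2,-60.2,-60.2,-60.2,-60.2,-60.2,-60.2,-60.2,-60.2,-60.2,-60.2,-60.2,-60.2,-60.2,-60.2,-60.2],"z": [-1,-1,-1,-1,-1,-1,-1,-1,-1,-1,-1,-1,-1,-1,-1,-1,-1,-1,-1,-1],"twist": [-3.09,-3.09,-3.09,-3.09,-3.09,-3.09,-3.09,-3.09,-3.09,-3.09,-3.09,-3.09,-3.09,-3.09,-3.09,-3.09,-3.09,-3.09,-3.09,-3.09],"jaw": [0,0,0,0,0,0,0,0,0,0,0,0,0,0,0,0,0,0,0,0]}, clamp_n=20)

```text
time: 2.1
position: [0.5669, -0.1288, 0.2321]
tool_rot: [0.003, -3.141, -0.002]
ft_force: [0.4, 1.0, 0.5]
grip_width: 0.007
grip_force: 0.0
```

Emit:
inch_along(segments={"x": [0,0,0],"y": [-0.25,-0.25,-0.25],"z": [4.5,6,6],"twist": [0,0,0],"jaw": [0,0,0]})

```text
time: 2.4
position: [0.5651, -0.1309, 0.1701]
tool_rot: [0.003, -3.136, -0.002]
ft_force: [-0.4, 0.8, 0.1]
grip_width: 0.004
grip_force: 0.0
```

```bash
python3 - <<'E'
from h import *
s=cv2.cvtColor(ctrl.get_image("side"),4);t=cv2.cvtColor(ctrl.get_image("top"),4)
p=ctrl.get_state()["position"];print(p,proj("side",p),proj("top",p))
c=lambda i,x,y:cv2.resize(i[y:y+75,x:x+50],None,fx=8,fy=8,interpolation=cv2.INTER_CUBIC)
cv2.imwrite("pics/n1.png",np.hstack([c(s,308,205),c(t,305,205)]))
E
```

```text
[ 0.56744973 -0.13215548  0.17333128] [[331.32845983 230.12927776]] [[331.33319221 237.42585296]]
```

View pics/n1.png

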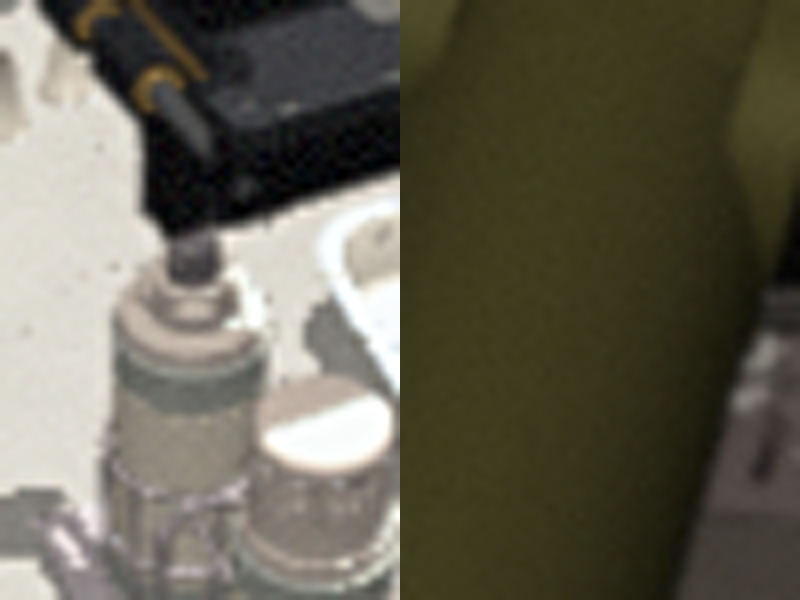

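The fingertips sit right over the grey button in the side view, at about (331.5,234) against an expected (331.3,230). The top view is blocked by the arm. Next I'll press.

Converted, 0.014 m is 1.4, 0.012 m is 1.2.

Emit:
inch_along(segments={"x": [0,0,0],"y": [0,0,0],"z": [1.2,1.4,1.4],"twist": [0,0,0],"jaw": [0,0,0]})

```text
time: 2.8
position: [0.5684, -0.1329, 0.1597]
tool_rot: [-0.001, 3.139, 0.0]
ft_force: [0.3, -0.1, 4.6]
grip_width: 0.007
grip_force: 2.3
```

Emit:
inch_along(segments={"x": [0,0],"y": [0,0],"z": [0.3,0.3],"twist": [0,0],"jaw": [0,0]})

```text
time: 3.0
position: [0.5684, -0.1329, 0.1572]
tool_rot: [-0.001, 3.139, 0.001]
ft_force: [-0.0, 1.0, 8.2]
grip_width: 0.004
grip_force: 3.9
```

Emit:
inch_along(segments={"x": [0,0,0],"y": [0,0,0],"z": [0.3,0.3,0.3],"twist": [0,0,0],"jaw": [0,0,0]})

```text
time: 3.3
position: [0.5685, -0.133, 0.1566]
tool_rot: [-0.0, 3.138, 0.003]
ft_force: [-5.2, 1.8, 19.1]
grip_width: 0.006
grip_force: 9.4
```

Emit:
inch_along(segments={"x": [0,0],"y": [0,0],"z": [0.2,0.2],"twist": [0,0],"jaw": [0,0]})

```text
time: 3.5
position: [0.5686, -0.133, 0.1564]
tool_rot: [-0.0, 3.138, 0.004]
ft_force: [-8.9, 2.9, 28.4]
grip_width: 0.005
grip_force: 14.5
```

Bottomed out: the force climbed to 28 N with no further travel, at z 0.1564. Lift and go over to the cap.

Emit:
inch_along(segments={"x": [0,0,3.3,3.3,3.3,3.3,3.3,3.3,3.3,3.3,3.3,3.3],"y": [0,0,33.7,33.7,33.7,33.7,33.7,33.7,33.7,33.7,33.7,33.7],"z": [-4,-8,-6,-6,-6,-6,-6,-6,-6,-6,-6,-6],"twist": [0,0,0,0,0,0,0,0,0,0,0,0],"jaw": [0,0,0.75,0.75,0.75,0.75,0.75,0.75,0.75,0.75,0.75,0.75]})

```text
time: 4.7
position: [0.5344, 0.2022, 0.2106]
tool_rot: [-0.003, -3.142, 0.001]
ft_force: [-0.7, -0.3, 0.5]
grip_width: 0.738
grip_force: 0.0
```

```bash
python3 - <<'E'
from h import *
s=cv2.cvtColor(ctrl.get_image("side"),4);t=cv2.cvtColor(ctrl.get_image("top"),4)
st=ctrl.get_state();print(st["position"],st["tool_rot"])
cv2.imwrite("pics/sc.png",s);cv2.imwrite("pics/tc.png",t)
c=lambda i,x,y:cv2.resize(i[y:y+60,x:x+40],None,fx=10,fy=10,interpolation=cv2.INTER_CUBIC)
cv2.imwrite("pics/n2.png",np.hstack([c(s,255,180),c(t,310,215)]))
E
```

```text
[0.53463491 0.202015   0.21080578] [ 4.42911276e-03  3.14131199e+00 -3.71018440e-04]
```

View pics/n2.png

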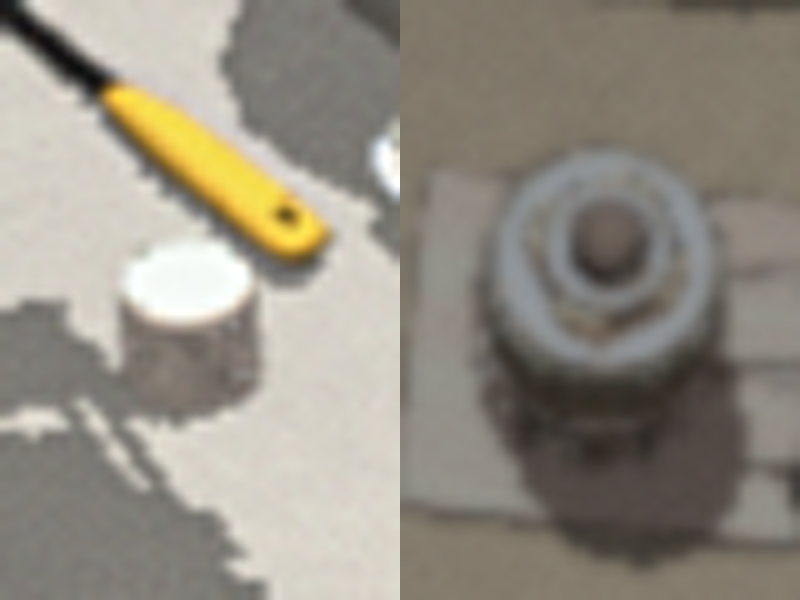

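The cap top is at side (273.4,207.9), undisturbed. In the top view the nozzle is at (330.4,238.6) and the shoulder centre at (330.3,240.3). I'll take centroids to get subpixel values.

```bash
python3 - <<'E'
from h import *
np.set_printoptions(precision=4,suppress=True)
def cen(i,x0,y0,w,h,lo,hi,name,z,inv=False):
    g=cv2.cvtColor(i,6).astype(float)[y0:y0+h,x0:x0+w]
    g=cv2.resize(g,None,fx=8,fy=8,interpolation=cv2.INTER_CUBIC)
    th=(lo+hi)/2; m=((g<th) if inv else (g>th)).astype(np.uint8)
    c=max(cv2.findContours(m,0,1)[0],key=cv2.contourArea); e=cv2.fitEllipse(c); M=cv2.moments(c)
    u=(np.array([M["m10"],M["m01"]])/M["m00"]+.5)/8-.5+[x0,y0]
    print(z,u,(np.array(e[0])+.5)/8-.5+[x0,y0],np.array(e[1])/8,onz(name,*u,z)[:2])
t=cv2.imread("pics/top0.png");t2=cv2.imread("pics/tc.png");s=cv2.imread("pics/side0.png")
g=cv2.cvtColor(t,6);print(g[265,178:200],g[243,320:343],g[246,366:392])
cen(t,176,253,24,24,110,160,"top",.04)
cen(t,364,231,28,26,110,160,"top",.171)
for i in(t,t2): cen(i,326,235,9,8,100,140,"top",.161,True)
cen(s,262,200,22,20,190,230,"side",.04)
cen(s,336,248,24,20,190,230,"side",.171)
print(onz("top",330.25,240.25,.131))
E
```

```text
[123 129 133 133 133 134 133 135 135 134 136 134 135 133 134 133 123  95
  55  33  39  68] [123 131 132 120  96  95 114 120 103  80  68  71  84  97 110 109 102 104
 108 124 120  97  98] [ 80  80  53  46  81 113 130 133 134 134 134 135 134 136 134 134 133 133
 134 134 131 118  96  97 116 116]
0.04 [184.075  268.9632] [184.0439 268.9963] [1.5538 2.9282] [0.5248 0.2121]
0.171 [378.6952 243.1059] [378.6897 243.2579] [1.7867 4.1836] [ 0.5534 -0.2335]
0.161 [330.0564 238.4565] [330.0919 238.4317] [ 9.1598 10.4203] [ 0.5676 -0.1297]
0.161 [330.4326 238.655 ] [330.4712 238.7077] [8.7596 9.1023] [ 0.5672 -0.1305]
0.04 [273.0216 207.2234] [272.714  206.6919] [10.3122 12.7515] [0.5366 0.2045]
0.171 [347.4515 256.4303] [347.1955 256.1566] [13.073  18.2131] [ 0.5552 -0.2371]
[ 0.5693 -0.1308  0.131 ]
```

```bash
python3 - <<'E'
from h import *
np.set_printoptions(precision=4,suppress=True)
def cen(i,x0,y0,w,h,th,name,z,inv=False):
    g=cv2.cvtColor(i,6).astype(np.float32)[y0:y0+h,x0:x0+w]
    g=cv2.resize(g,None,fx=8,fy=8,interpolation=cv2.INTER_CUBIC)
    m=((g<th) if inv else (g>th)).astype(np.uint8)
    c=max(cv2.findContours(m,0,1)[0],key=cv2.contourArea); e=cv2.fitEllipse(c)
    u=(np.array(e[0])+.5)/8-.5+[x0,y0]
    print(z,u,np.array(e[1])/8,onz(name,*u,z)[:2])
t=cv2.imread("pics/top0.png");t2=cv2.imread("pics/tc.png");s=cv2.imread("pics/side0.png")
for th in(122,128):
  cen(t,174,251,28,28,th,"top",.04)
  for i in(t,t2):cen(i,362,229,30,30,th,"top",.171)
for i in(t,t2):
  for th in (85,90,95): cen(i,325,234,11,11,th,"top",.161,True)
for th in (238,246):
  cen(s,262,197,24,24,th,"side",.04)
  cen(s,334,246,28,24,th,"side",.171)
E
```

```text
0.04 [186.1374 264.0501] [15.7116 16.167 ] [0.5364 0.2075]
0.171 [379.0872 241.6675] [17.4174 17.7553] [ 0.5565 -0.2345]
0.171 [381.0796 243.733 ] [18.6179 27.7832] [ 0.5519 -0.2386]
0.04 [186.2382 264.1209] [14.8414 15.3541] [0.5362 0.2072]
0.171 [379.0431 241.7588] [16.5931 16.854 ] [ 0.5563 -0.2344]
0.171 [380.9703 243.9567] [17.8002 27.4071] [ 0.5514 -0.2383]
0.161 [330.4266 239.6989] [7.2912 7.8397] [ 0.5648 -0.1304]
0.161 [330.4586 239.3393] [7.9897 8.2598] [ 0.5656 -0.1305]
0.161 [330.4862 239.2084] [8.2585 8.7844] [ 0.5659 -0.1306]
0.161 [330.4564 240.2444] [5.6908 7.1661] [ 0.5636 -0.1305]
0.161 [330.4154 240.0738] [6.2326 7.5113] [ 0.564  -0.1304]
0.161 [330.4269 239.7884] [7.07  7.764] [ 0.5647 -0.1304]
0.04 [273.2676 207.6009] [ 6.9945 11.6182] [0.5365 0.2022]
0.171 [347.8156 256.964 ] [10.6489 16.1967] [ 0.555  -0.2392]
0.04 [273.3286 207.6942] [ 6.4106 11.2429] [0.5365 0.2017]
0.171 [347.8325 256.9317] [10.204  15.8544] [ 0.5551 -0.2391]
```

Emit:
inch_along(segments={"x": [-0.16,-0.16,-0.16,-0.16,-0.16,-0.16,-0.16,-0.16,-0.16,-0.16],"y": [0.25,0.25,0.25,0.25,0.25,0.25,0.25,0.25,0.25,0.25],"z": [5,10,15,18,20.1,20.1,20.1,20.1,20.1,20.1],"twist": [0,0,0,0,0,0,0,0,0,0],"jaw": [0.75,0.75,0.75,0.75,0.75,0.75,0,0,0,0]}, clamp_n=6)

```text
time: 5.8
position: [0.5369, 0.2069, 0.0112]
tool_rot: [-0.0, 3.139, 0.002]
ft_force: [0.0, -1.1, 3.1]
grip_width: 0.52
grip_force: 6.0
```

```bash
python3 -c "
from h import *
s=ctrl.get_state();print(s['position'],s['ft_force'],s['grip_width'],s['grip_force'])"
```

```text
[0.53687969 0.20687833 0.01118332] [ 0.01786594 -1.0840689   3.08049186] 0.519838443193322 6.000191004659428
```

Converted, -0.055 m is -5.5, -0.03 m is -3.

Emit:
inch_along(segments={"x": [0,0,0,0,0],"y": [0,0,0,0,0],"z": [0,0,-3,-5.5,-5.5],"twist": [0,0,0,0,0],"jaw": [0.72,0.72,0.72,0.72,0.72]})

```text
time: 6.3
position: [0.5382, 0.2075, 0.0681]
tool_rot: [-0.0, 3.136, 0.005]
ft_force: [-0.9, -0.1, -0.3]
grip_width: 0.712
grip_force: 0.0
```

```bash
python3 -c "
from h import *
s=ctrl.get_state();print(s['joint_positions'])
for _ in range(5):
  ctrl.get_image('side'); print(ctrl.get_state()['position'])"
```

```text
[-0.77206798  0.30080456  0.41653643  1.83184299 -0.14125612  1.03124211
  1.27089387]
[0.53693619 0.20711782 0.06622411]
[0.53578571 0.20672362 0.06481869]
[0.53508373 0.20640829 0.06392015]
[0.53480443 0.20625448 0.0634725 ]
[0.53469713 0.20617395 0.0632757 ]
```

Emit:
inch_along(segments={"x": [0],"y": [0],"z": [0],"twist": [-1.5],"jaw": [0.72]})

```text
time: 6.65
position: [0.5348, 0.2062, 0.0632]
tool_rot: [0.24, -3.13, 0.002]
ft_force: [0.0, 0.0, -0.5]
grip_width: 0.719
grip_force: 0.0
```

```bash
python3 -c "
from h import *
s=ctrl.get_state();print(s['joint_positions'][6],s['qd'][6])"
```

```text
1.417131613872637 1.5139053698392215
```

Converted, 0.053 m is 5.3, 0.03 m is 3, 1.72 rad is 17.2.

Emit:
inch_along(segments={"x": [0,0,0,0,0,0,0,0,0,0,0,0,0,0,0,0,0,0,0,0],"y": [0,0,0,0,0,0,0,0,0,0,0,0,0,0,0,0,0,0,0,0],"z": [0,0,0,0,0,0,0,0,0,0,0,0,3,5.3,5.3,5.3,5.3,5.3,5.3,5.3],"twist": [17.2,17.2,17.2,17.2,17.2,17.2,17.2,17.2,17.2,17.2,17.2,17.2,17.2,17.2,17.2,17.2,17.2,17.2,17.2,17.2],"jaw": [0.72,0.72,0.72,0.72,0.72,0.72,0.72,0.72,0.72,0.72,0.72,0.72,0.72,0.72,0.72,0.72,0,0,0,0]}, clamp_n=6)

```text
time: 8.65
position: [0.5365, 0.2068, 0.0125]
tool_rot: [2.22, 2.222, 0.003]
ft_force: [0.3, 0.0, 2.8]
grip_width: 0.524
grip_force: 6.0
```

```bash
python3 -c "
from h import *
for _ in range(3):
  ctrl.get_image('side')
s=ctrl.get_state();print(s['position'],R.from_rotvec(s['tool_rot']).as_matrix().round(3),s['ft_force'],s['grip_width'],s['grip_force'],s['joint_positions'])"
```

```text
[0.53649518 0.20681992 0.01251421] [[-0.001  1.     0.001]
 [ 1.     0.001  0.001]
 [ 0.001  0.001 -1.   ]] [-0.60710011  0.66266027  5.33768706] 0.520136025718752 6.000166406092831 [-0.95411444  0.41438971  0.64336897  1.87672077 -0.3027477   0.9469263
 -0.17152438]
```

Converted, -0.338 m is -33.8, -0.18 m is -18.

Emit:
inch_along(segments={"x": [0,0,0,0,0,0,-33.8,-33.8,-33.8,-33.8,-33.8,-33.8,-33.8,-33.8,-33.8],"y": [0,0,0,0,0,0,3.1,3.1,3.1,3.1,3.1,3.1,3.1,3.1,3.1],"z": [0,0,-4,-9,-14,-18,-18,-18,-18,-18,-18,-18,-18,-18,-18],"twist": [0,0,0,0,0,0,0,0,0,0,0,0,0,0,0],"jaw": [0,0,0,0,0,0,0,0,0,0,0,0,0,0,0]}, clamp_n=50)

```text
time: 10.3
position: [0.5664, -0.1325, 0.1911]
tool_rot: [-2.223, -2.219, 0.001]
ft_force: [-0.1, 0.4, -1.1]
grip_width: 0.514
grip_force: 50.0
```

```bash
python3 - <<'E'
from h import *
for _ in range(4): s=ctrl.get_image('side')
st=ctrl.get_state();print(st['position'],st['ft_force'],st['grip_width'],st['grip_force'],tool([.5677,-.131,.1785]),R.from_rotvec(st['tool_rot']).as_matrix().round(3))
E
```

```text
[ 0.56726462 -0.12927417  0.19123337] [ 0.36047954 -1.02459881 -0.20621137] 0.5108217809868973 49.99994265548594 [-0.00173993  0.00043335  0.01273152] [[-0.004  1.    -0.   ]
 [ 1.     0.004  0.001]
 [ 0.001 -0.    -1.   ]]
```

Converted, 0.008 m is 0.8, -0.0017 m is -0.17.

Emit:
inch_along(segments={"x": [-0.17,-0.17,-0.17,-0.17],"y": [0.04,0.04,0.04,0.04],"z": [0.8,0.8,0.8,0.8],"twist": [0,0,0,0],"jaw": [0,0,0,0]})

```text
time: 10.9
position: [0.5675, -0.133, 0.1836]
tool_rot: [-2.22, -2.223, -0.0]
ft_force: [0.3, -0.6, -1.0]
grip_width: 0.513
grip_force: 50.0
```

```bash
python3 - <<'E'
from h import *
s=ctrl.get_image('side')
st=ctrl.get_state();print(st['position'],st['ft_force'])
c=cv2.cvtColor(s,4)[200:275,290:390]
cv2.imwrite("pics/n3.png",cv2.resize(c,None,fx=8,fy=8,interpolation=cv2.INTER_CUBIC))
for X in ([.5677,-.131,.131],[.5677,-.131,.161],[.5677,-.131,.215]):print(proj("side",X))
E
```

```text
[ 0.56753892 -0.13314423  0.18366834] [ 0.46413939 -1.10895775 -1.15460948]
[[330.81692146 242.33599162]]
[[331.08760093 233.5497613 ]]
[[331.59798673 216.98268553]]
```

View pics/n3.png

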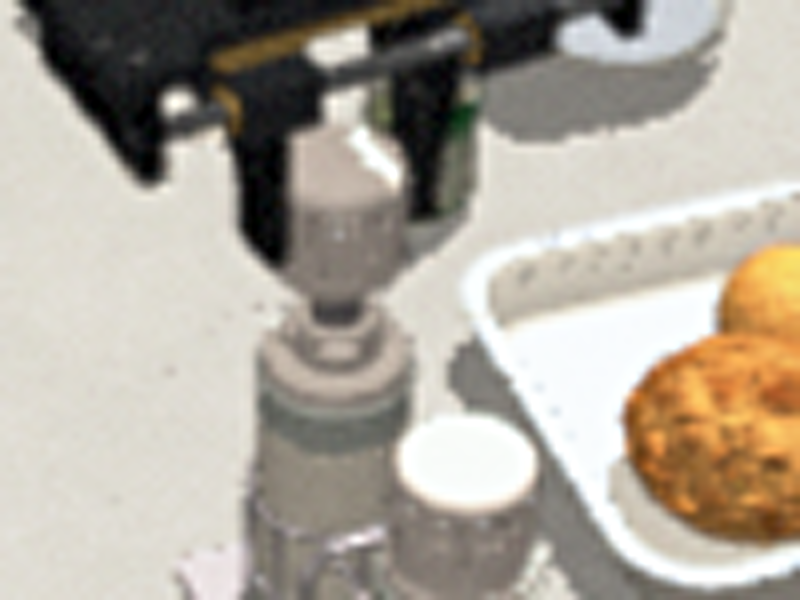

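The side view shows the cap hanging over the button, with the cap centre at tile x≈346 and the can's shoulder at ≈336. The cap is about 1.5–2 mm too far toward -y, which matches the measured -0.133. I'll correct that and descend.

Emit:
inch_along(segments={"x": [0.2,0.2,0.2,0.2,0.2,0.2],"y": [0,0,0,0,0,0],"z": [0,1,2,2,2,2],"twist": [0,0,0,0,0,0],"jaw": [0,0,0,0,0,0]})

```text
time: 11.55
position: [0.5676, -0.1314, 0.1637]
tool_rot: [2.22, 2.222, 0.0]
ft_force: [0.7, 0.1, -0.4]
grip_width: 0.508
grip_force: 50.0
```

Emit:
inch_along(segments={"x": [0,0,0],"y": [0,0,0],"z": [0.3,0.4,0.4],"twist": [0,0,0],"jaw": [0,0,0]})

```text
time: 11.85
position: [0.5674, -0.1311, 0.1594]
tool_rot: [-2.22, -2.222, -0.0]
ft_force: [-0.1, -0.0, -0.1]
grip_width: 0.51
grip_force: 50.0
```

Emit:
inch_along(segments={"x": [0,0,0],"y": [0,0,0],"z": [0.2,0.3,0.3],"twist": [0,0,0],"jaw": [0,0,0]})

```text
time: 12.15
position: [0.5673, -0.1312, 0.1564]
tool_rot: [-2.22, -2.222, 0.0]
ft_force: [-1.1, -0.5, -0.2]
grip_width: 0.511
grip_force: 50.0
```

Emit:
inch_along(segments={"x": [0,0,0],"y": [0,0,0],"z": [0.2,0.3,0.3],"twist": [0,0,0],"jaw": [0,0,0]})

```text
time: 12.45
position: [0.5679, -0.1313, 0.1537]
tool_rot: [2.22, 2.222, 0.001]
ft_force: [1.2, -0.1, 0.1]
grip_width: 0.513
grip_force: 50.0
```

The rim is below the neck top with no load, so it is well aligned. Next is the lugs.

Converted, 0.003 m is 0.3, 0.002 m is 0.2.

Emit:
inch_along(segments={"x": [0,0,0],"y": [0,0,0],"z": [0.2,0.3,0.3],"twist": [0,0,0],"jaw": [0,0,0]})

```text
time: 12.75
position: [0.5692, -0.1312, 0.1519]
tool_rot: [2.218, 2.221, 0.004]
ft_force: [2.7, 0.5, 5.7]
grip_width: 0.515
grip_force: 50.0
```

Emit:
inch_along(segments={"x": [0,0,0],"y": [0,0,0],"z": [0.1,0.2,0.2],"twist": [0,0,0],"jaw": [0,0,0]})

```text
time: 13.05
position: [0.5694, -0.1313, 0.1504]
tool_rot: [2.218, 2.221, 0.005]
ft_force: [2.8, -0.4, 7.7]
grip_width: 0.512
grip_force: 50.0
```

Converted, 0.002 m is 0.2, 0.001 m is 0.1.

Emit:
inch_along(segments={"x": [0,0,0],"y": [0,0,0],"z": [0.1,0.2,0.2],"twist": [0,0,0],"jaw": [0,0,0]})

```text
time: 13.35
position: [0.5685, -0.1315, 0.1465]
tool_rot: [2.218, 2.221, 0.002]
ft_force: [5.3, -1.7, -6.0]
grip_width: 0.512
grip_force: 50.0
```

Clicked: the force dropped and the lugs are drawing the cap in. Now press it home.

Converted, 0.001 m is 0.1, 0.003 m is 0.3.

Emit:
inch_along(segments={"x": [0,0,0],"y": [0.1,0.1,0.1],"z": [0.2,0.3,0.3],"twist": [0,0,0],"jaw": [0,0,0]})

```text
time: 13.65
position: [0.5682, -0.131, 0.1436]
tool_rot: [-2.22, -2.222, 0.0]
ft_force: [0.4, 1.8, 1.9]
grip_width: 0.514
grip_force: 50.0
```

Emit:
inch_along(segments={"x": [0,0,0],"y": [0,0,0],"z": [0.2,0.3,0.3],"twist": [0,0,0],"jaw": [0,0,0]})

```text
time: 13.95
position: [0.5682, -0.1311, 0.1434]
tool_rot: [-2.219, -2.221, -0.002]
ft_force: [-7.1, 2.4, 20.5]
grip_width: 0.512
grip_force: 50.0
```

Emit:
inch_along(segments={"x": [0,0,0],"y": [0,0,0],"z": [0,0,0],"twist": [0,0,0],"jaw": [0,0,0]})

```text
time: 14.25
position: [0.5682, -0.131, 0.1434]
tool_rot: [-2.219, -2.221, -0.002]
ft_force: [-6.6, 2.7, 21.2]
grip_width: 0.514
grip_force: 50.0
```

```bash
python3 - <<'E'
from h import *
s=cv2.cvtColor(ctrl.get_image('side'),4)
cv2.imwrite("pics/n4.png",cv2.resize(s[190:290,250:390],None,fx=5.5,fy=5.5,interpolation=cv2.INTER_CUBIC))
E
```

```text
(no output)
```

View pics/n4.png

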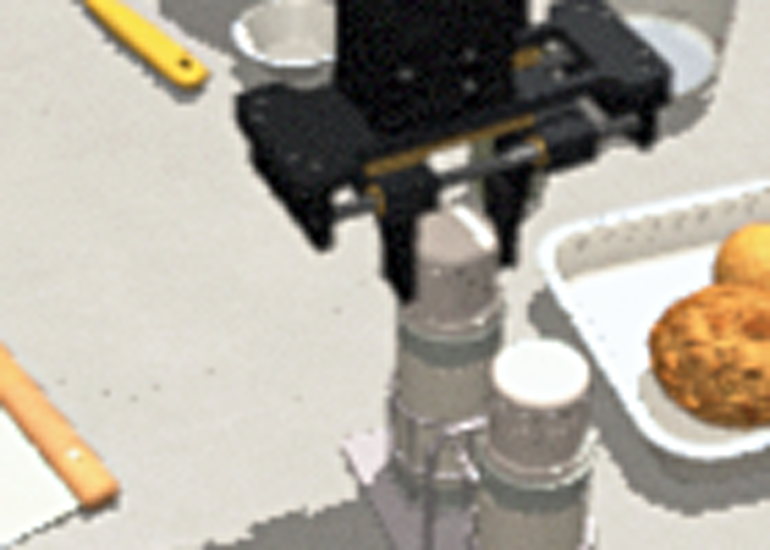

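The cap sits on the shoulder, with its rim around tile (450,320), and matches the neighbouring capped can. It is held with 50 N of grip and about 21 N of downward push, so I'm handing in.

```bash
python3 -c "
from bench import ctrl
print(ctrl.close_job())"
```

```text
the job is handed in; nothing more can be done
None
```

I pressed the nozzle fully down and released it, then snapped the cap past the click until it sat fully home; the job was handed in at about 14 s, with the arm still gripping the cap and pressing it down with about 21 N.

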